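Lock the stop collar onto the flat of the jackshaft

TASK

On the bearing stand, turn the stop collar about the shaft until its thumbscrew points squarely at the flat on the shaft, only then tighten the screw clockwise until it bites on the flat and is firmly snug, and let go. Feel for the bite and stop soon after the screw stiffens: do not overtighten it, nor tighten it against the round of the shaft. Leave the other things on the bench and the stand where they are.

Things in the scene. Friction and masses are not known exactly. Their poses are not given: they have to be found in the camera images.
- stand: Bearing stand, fixed: grey plate 150 x 360 x 12 mm, two dark pillow blocks (tops 115 mm above the bench, inner faces 79 mm either side of the middle) carrying a level 20 mm shaft, axis 85 mm up; pulley 96 mm across on one end. Origin: centre of the plate's underside. y: along the shaft; z up; x: level, square to the shaft, away from the robot. Two loose parts under 25 mm high on its +x half.
- shaft: The blackened steel shaft. Origin: on its axis, 85 mm above the bench, inside the collar. y: along the shaft. z: outward normal of its flat, a bare milled face 12 mm wide and 140 mm long, 8 mm from the axis (the round is 10 mm), seen on both sides of the collar. The flat faces up, tilted at most 0.25 rad to either side about y. The shaft is held and does not turn.
- collar: Stop collar, a bright steel ring 48 mm in diameter, 22 mm long, with a boss 20 mm wide that reaches 32 mm from the axis and holds the thumbscrew. Origin: on the shaft axis, in its middle. y: along the shaft; z: outward along the screw. It turns about y only; friction of 0.25 N m holds it where it is left. At the start z leans to the stand's -x, 0.5 to 0.85 rad from upright.
- screw_head (a point): Centre of the thumbscrew's head, 54 mm from the shaft axis: a black bar 44 mm long (its x axis), 10 mm thick (its y axis: grip across this) and 22 mm high (z axis, outward), 43 to 65 mm from the axis. It turns about z; clockwise, looking down on it, tightens; its height stays. Pushed here along its arc about the shaft, the collar turns at 5 N; pushed straight at its outer face, it jams.
- screw_stem (a point): Middle of the screw's stem, 9 mm thick, 37 mm from the shaft axis (axes as the head's). How far the screw is backed off is unknown: pointed at the flat, its sprung tip meets the flat after 1.3 to 2.8 rad of tightening (0.8 rad earlier on the round of the shaft). Thread drag of 0.4 N m while it turns (only about 0.1 N m is felt when it is held still) keeps it where it is left.
- boss (a point): Centre of the boss's outer face, 32 mm from the axis. Once the sprung tip meets the flat, the torque felt with the screw held still grows by 0.5 to 0.6 N m per rad of further turning: snug from 0.27 rad past touching (0.15 N m above free running), ruined from 0.8 rad past (0.45 N m above); 0.5 rad past is right. The square tip settles flush on the flat from up to 0.2 rad off.
- wrench: A steel wrench 170 mm long lying right of the stand; a bystander, to be left alone. Origin: at its underside.
- knife: A yellow utility knife 150 mm long, blade shut, lying right of the stand; a bystander, to be left alone. Origin: at its underside.
- oil: A white oil bottle 190 mm high right of the stand; a bystander, to be left alone. Origin: at its underside.
- jar: A glass jar 100 mm high left of the stand; a bystander, to be left alone. Origin: at its underside.
- bearing_box: A small cardboard box 90 x 90 x 50 mm left of the stand; a bystander, to be left alone. Origin: at its underside.
- spring_clamp: An orange spring clamp 110 mm long lying left of the stand; a bystander, to be left alone. Origin: at its underside.
- spare_collar: A spare steel ring 40 mm across and 14 mm high on the stand's plate; a bystander, to be left alone. Origin: at its underside.
- spare_bush: A brass bush 24 mm across and 22 mm high on the stand's plate; a bystander, to be left alone. Origin: at its underside.

How it is judged:
By the outcome, as a careful person would: the job done as asked, in the order asked, and still so for the second after the job is handed in, with the robot touching nothing.
It also fails if it takes over 72 s, if anything falls off the work surface, if the arm or the gripper's body presses on something with over 40 N, if the wrist force passes 120 N, or if a joint passes its speed limit or range.

ROBOT

A 6-joint arm with a two-finger parallel gripper is mounted at the origin on the work surface. World frame = base frame: x ahead of the robot, y to its left, z up, the work surface at z = 0. Lengths are in mm, angles in rad, forces in N, time in s.
With the tool pointing down it reaches from about 350 to 875 mm from the base axis. Payload 4.2 kg.
Tool frame: the origin (TCP) lies at the very end of the fingers, on their centre line; the grasp point (between the pads) lies 19 mm behind it; z points along the fingers, y is the line along which they close (so a half turn about z gives the same grasp; the last joint's range is limited). The gripper opens to 85 mm and grips with 20 to 120 N. Pads are 22 mm wide; open, the fingers measure 114 mm over their backs; the gripper's body (76 mm by 85 mm) begins 54 mm behind the grasp point. The pads swing forward as they close: fully open they stand 13 mm farther back than shut.
Start: joints at [0.259, 0.385, 0.008, 0, -1.194, -0.259], TCP at [624.979, 0.025, 231.312] pointing down, gripper open.
Joint ranges: [-3.14, 3.14], [-1.21, 2.06], [-1.07, 1.41], [-3.16, 2.05], [-2.99, -0.16], [-3.1, 3.1]. Speed limits (rad/s): [2.79, 2.79, 3.14, 3.14, 3.14, 3.14].

INTERFACE

Orientations are given as a unit quaternion [x, y, z, w].
In Python, from bench import arm gives the robot as it stands.
- The arm moves only by the tool servo_tool, never from a script. Its argument "rows" is a list that holds one entry, the list of rows, each a list of 7 numbers: the finger opening in mm, from 0 to 85.4, then the shift along the tool's x, y, z in mm, then the turn, a rotation vector about the tool's x, y, z in rad. A call has 1 to 10 rows; each row is the pose to reach, as a shift and turn from the pose commanded when the call began, along the tool's axes at that moment; what a row does not reach only later rows make up. A row lasts 1/8 s, in which the tool goes at most 62.5 mm and 10.7 degrees, less where a joint would pass 70% of its speed; a pose out of reach is approached as far as the arm can. A call with a gripper value outside its range is refused whole. The fingers move at their own pace and stop on an object; the grip force is fixed at half the most. Time passes only in rows, so rows that repeat a pose let the fingers close. It gives the time, the measured TCP pose, the force, the opening and the grip force at its end, in the units of the state.
- arm.read_state(): the state, without advancing time (a new reading comes with each control period).
- arm.get_image(name): name is "scene" or "side" or "wrist"; returns the picture (384x512x3 uint8, red, green, blue); there is no depth.
- arm.camera_params(name): a dict with "intrinsics" (3x3 intrinsics, pixels), "R" (3x3) and "t" (3): a world point X has camera coordinates R X + t. Camera axes: x right, y down, z forward; pixel columns grow to the right and rows downward; lengths in mm; the calibration is good to about 2 mm. A picture is of the moment at which its call begins: read the wrist's pose just before it. camera_params takes no time and is no camera call; for the wrist camera it gives the pose at the moment of the call.
- arm.job_done(): hands the job in; it is judged then, once.
The state is a dict: "clock": time; "joints": joint angles; "joint_vel": joint speeds; "joint_efforts": joint torques, N m; "position": TCP position; "ee_rot": TCP orientation; "contact_force": force on the tool from outside, world axes, zero at the start; "wrist_torque": the same for the moment, N m; "gripper_width": finger opening in mm; "grasp_force": force on a finger pad.
Only numpy, scipy, OpenCV 4.12 (cv2) and the standard library are available. Lean on these libraries where they do the work, as an engineer would, in place of code of your own. Each camera call takes 0.05 s, during which the arm holds its last target. There are 200 camera calls.

## Working session

There is one attempt and no reset: what is moved stays moved. The work goes in short steps, Python scripts to look and compute and a tool call to move; the robot and the scene stay as the last step left them, time stands still between calls to the robot, and variables do not carry over. Pictures are saved under pics/ and viewed, at most 10 in all, crops included, and the job is handed in when it is done.

Besides the shell and the picture viewer there is one more tool, called after "Emit:" as name(argument=value, ...) on one line, values as JSON. servo_tool: Moves the arm, as the interface text tells. Its arguments: {"type":"object","properties":{"rows":{"type":"array"}},"required":["rows"]}

```bash
mkdir -p pics; python3 - <<'E'
from bench import arm
import cv2,numpy as np
s=arm.read_state();print(s)
ims=[]
for n in ["scene","side","wrist"]:
    p=arm.camera_params(n);print(n,{k:np.round(v,3).tolist() for k,v in p.items()})
    im=arm.get_image(n)[:,:,::-1];cv2.imwrite(f"pics/{n}0.png",im);ims.append(im)
E
```

```text
{'clock': 0.0, 'joints': array([ 2.58606068e-01,  3.85568807e-01,  6.59991858e-03, -4.78120529e-04,
       -1.19398741e+00, -2.58588318e-01]), 'joint_vel': array([ 2.27263076e-04, -9.25126581e-04, -4.05135528e-04, -1.09373196e-03,
        3.39723159e-06, -1.79204095e-04]), 'joint_efforts': array([-9.55001960e-04, -3.92286408e+01,  1.88399577e+01,  4.18616563e+00,
       -4.72148502e-03,  8.27910434e-07]), 'position': array([6.24411023e+02, 1.55273875e-02, 2.30207144e+02]), 'ee_rot': array([-0.70705026,  0.70716244,  0.00073505, -0.00082185]), 'contact_force': array([-0.70485943,  0.2367599 , -0.21619294]), 'wrist_torque': array([ 0.01483698, -0.01733589, -0.05224032]), 'grasp_force': 0.0, 'gripper_width': 85.45140854552567}
scene {'intrinsics': [[455.238, 0.0, 261.827], [0.0, 455.238, 191.989], [0.0, 0.0, 1.0]], 'R': [[0.042, 0.999, -0.02], [0.587, -0.041, -0.808], [-0.808, 0.022, -0.588]], 't': [-15.352, -235.673, 1933.07]}
side {'intrinsics': [[477.29, 0.0, 244.934], [0.0, 477.29, 192.256], [0.0, 0.0, 1.0]], 'R': [[0.957, -0.291, 0.008], [-0.213, -0.718, -0.663], [0.199, 0.632, -0.749]], 't': [-526.222, 187.2, 1511.129]}
wrist {'intrinsics': [[287.501, 0.0, 258.939], [0.0, 287.501, 192.69], [0.0, 0.0, 1.0]], 'R': [[-1.0, 0.001, 0.002], [0.001, 0.953, 0.303], [-0.002, 0.303, -0.953]], 't': [624.097, -39.582, 379.843]}
```

View pics/scene0.png

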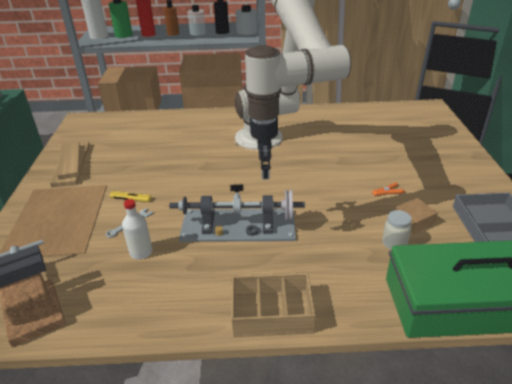

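View pics/side0.png

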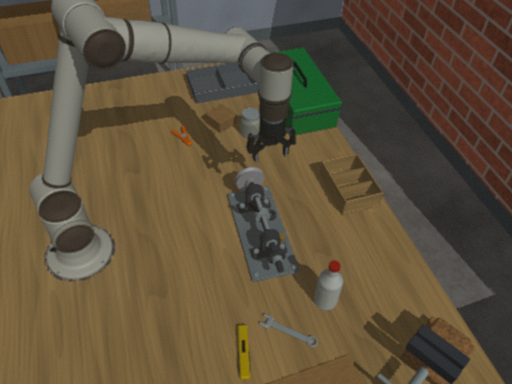

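View pics/wrist0.png

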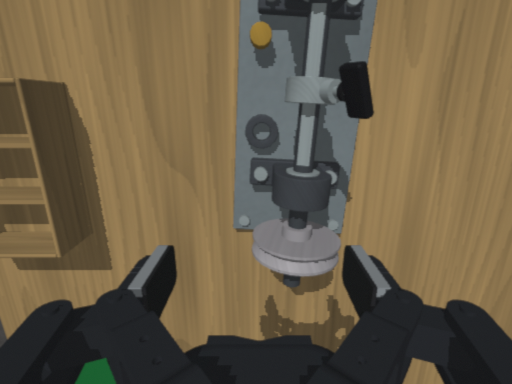

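The wrist view shows the shaft running down the image from about (318,10) to (297,220), with its bright flat strip. The collar is at (315,90), and the black head at (356,90) leans to -x. The image's right is world -x and down is +y. Next I get rough positions.

```bash
cat > h.py <<'E'
import numpy as np,cv2
from bench import arm
def ray(p,uv):
    R=np.array(p["R"]);t=np.array(p["t"]);K=np.array(p["intrinsics"])
    d=R.T@np.linalg.inv(K)@np.array([uv[0],uv[1],1.]);return -R.T@t,d/np.linalg.norm(d)
def onz(p,uv,z):
    c,d=ray(p,uv);return c+d*(z-c[2])/d[2]
E
python3 - <<'E'
from h import *
p=arm.camera_params("wrist");print(ray(p,(0,0))[0])
f=lambda uv,z:print(uv,z,onz(p,uv,z).round(1))
for uv in [(318,10),(307,150),(315,90)]: f(uv,88)
f((261,113),85)
for uv in [(355,63),(362,117),(358,90)]: f(uv,127)
for uv in [(235,230),(345,233),(238,100),(362,130)]: f(uv,12)
E
python3 -c "
import cv2
im=cv2.imread('pics/wrist0.png')[0:240,220:400];cv2.imwrite('pics/c1.png',cv2.resize(im,None,fx=2.5,fy=2.5,interpolation=cv2.INTER_CUBIC))"
```

```text
[624.92715715 -77.66704837 372.7515462 ]
(318, 10) 88 [ 573.2 -152.9   88. ]
(307, 150) 88 [576.7 -31.6  88. ]
(315, 90) 88 [572.  -87.7  88. ]
(261, 113) 85 [622.4 -66.9  85. ]
(355, 63) 127 [ 549.  -106.3  127. ]
(362, 117) 127 [539.1 -65.3 127. ]
(358, 90) 127 [544.6 -86.3 127. ]
(235, 230) 12 [657.2  90.7  12. ]
(345, 233) 12 [505.7  95.4  12. ]
(238, 100) 12 [649.2 -79.2  12. ]
(362, 130) 12 [497.3 -44.   12. ]
```

View pics/c1.png

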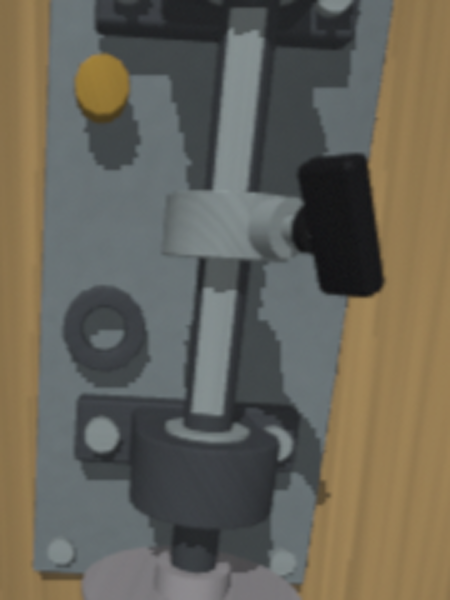

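The crop shows the flat's strip on both sides of the collar. The bar runs from about (335,155) to (355,295) in the crop, twisted slightly off the shaft direction. I'll move closer above the shaft.

Emit:
servo_tool(rows=[[[85,37,25,30,0,0,0],[85,75,50,60,0,0,0],[85,75,50,60,0,0,0],[85,75,50,60,0,0,0],[85,75,50,60,0,0,0]]])

```text
clock: 0.78
position: [576.3, -74.2, 172.2]
ee_rot: [0.707, -0.707, 0.001, -0.001]
contact_force: [-0.5, -0.5, -0.3]
gripper_width: 84.8
grasp_force: 0.0
```

```bash
python3 - <<'E'
from h import *
import pickle
p=arm.camera_params("wrist");im=arm.get_image("wrist")[:,:,::-1].copy();cv2.imwrite("pics/w2.png",im);pickle.dump(p,open("w2.pkl","wb"))
print(ray(p,(0,0))[0],arm.read_state()["position"])
c=im[60:330,160:430];cv2.imwrite("pics/c2.png",cv2.resize(c,None,fx=2.2,fy=2.2,interpolation=cv2.INTER_CUBIC))
E
```

```text
[ 576.14135167 -151.96239443  314.4734577 ] [576.1144889  -74.19501512 172.12123572]
```

View pics/c2.png

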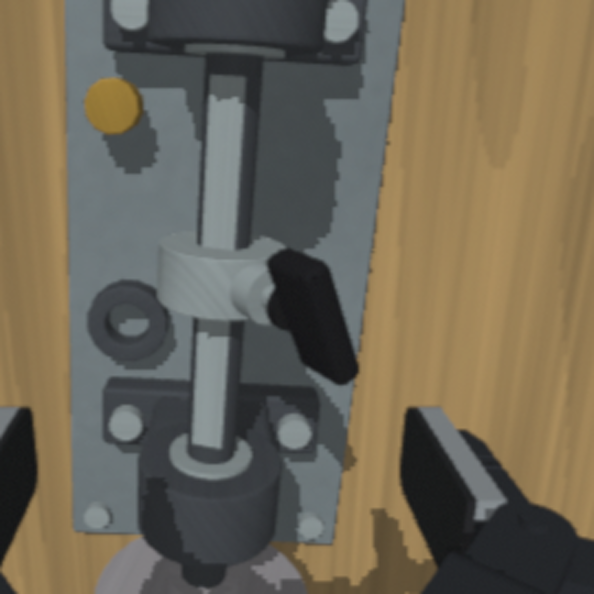

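The flat strip lies left of the shaft's middle: at crop row 180 it spans about x 203–240, while the shaft spans about 198–255. So the flat tilts toward +x. Now I measure the edges by row profile.

```bash
python3 - <<'E'
from h import *
im=cv2.imread("pics/w2.png");g=im.max(2)
for v in [112,120,130,140,150,158,210,225,235,245,252]: print(v,240,g[v,240:285].tolist())
E
```

```text
112 240 [124, 124, 124, 124, 124, 124, 121, 102, 80, 77, 77, 71, 63, 70, 109, 139, 148, 149, 150, 150, 149, 149, 149, 148, 149, 150, 148, 149, 148, 143, 115, 79, 65, 60, 57, 55, 51, 51, 67, 76, 76, 76, 75, 76, 76]
120 240 [124, 125, 124, 124, 124, 124, 124, 122, 102, 80, 77, 69, 63, 76, 123, 147, 149, 149, 150, 150, 150, 149, 149, 149, 150, 149, 149, 149, 147, 130, 97, 69, 61, 58, 57, 54, 51, 65, 75, 76, 76, 76, 76, 76, 77]
130 240 [122, 123, 123, 123, 123, 123, 123, 122, 122, 121, 110, 84, 69, 98, 133, 147, 148, 149, 150, 149, 148, 148, 148, 149, 149, 147, 147, 148, 144, 114, 75, 64, 60, 57, 54, 53, 60, 72, 76, 77, 77, 77, 77, 77, 77]
140 240 [124, 125, 124, 124, 124, 123, 123, 123, 123, 121, 100, 70, 75, 122, 147, 149, 150, 150, 149, 149, 148, 148, 149, 149, 147, 146, 147, 144, 120, 84, 66, 61, 57, 55, 53, 55, 69, 75, 76, 76, 76, 76, 76, 76, 77]
150 240 [124, 125, 125, 124, 125, 124, 125, 125, 122, 112, 85, 68, 99, 134, 147, 149, 150, 150, 150, 148, 147, 148, 149, 148, 147, 147, 146, 130, 98, 70, 62, 59, 57, 53, 53, 66, 75, 76, 77, 76, 76, 75, 76, 76, 76]
158 240 [123, 123, 123, 12
[... 506 characters left out ...]
 103, 69, 62, 58, 55, 52, 60, 73, 77, 79, 79, 78, 79, 79, 78, 79, 79, 78, 78, 78, 79, 79]
235 240 [65, 65, 64, 65, 64, 61, 58, 68, 109, 140, 150, 151, 152, 153, 152, 151, 150, 149, 147, 146, 147, 146, 116, 73, 62, 59, 55, 51, 46, 44, 44, 44, 45, 47, 47, 47, 46, 47, 49, 49, 48, 49, 50, 52, 51]
245 240 [65, 65, 65, 65, 65, 61, 62, 84, 127, 149, 151, 151, 153, 153, 152, 151, 150, 149, 146, 147, 147, 124, 86, 66, 60, 56, 52, 47, 43, 43, 44, 44, 43, 43, 43, 43, 44, 43, 45, 52, 56, 57, 66, 73, 73]
252 240 [65, 63, 63, 64, 64, 61, 66, 105, 138, 150, 151, 151, 153, 153, 152, 151, 149, 148, 147, 148, 145, 114, 73, 61, 58, 55, 50, 45, 43, 43, 43, 43, 43, 43, 45, 53, 63, 65, 65, 64, 61, 56, 52, 56, 66]
```

```bash
python3 - <<'E'
from h import *
import pickle
from scipy.optimize import fsolve
p=pickle.load(open("w2.pkl","rb"))
rows={140:(250.3,252.7,268.4,275.7),225:(246.2,248.6,263.0,269.5),120:(248.1,253.6,269.5,276.9),158:(249.4,251.7,267.2,274.2)}
rows.pop(120)
mid={v:onz(p,((r[0]+r[3])/2,v),85) for v,r in rows.items()}
a=(mid[225]-mid[140]);a/=np.linalg.norm(a);print("axis dir",a,mid)
ex=np.cross(a,[0,0,1]);
for v,r in rows.items():
    P=[];
    for u in r:
        c,d=ray(p,(u,v));c2=np.array([c@ex,c[2]]);d2=np.array([d@ex,d[2]]);P.append((c2,d2/np.linalg.norm(d2)))
    cr=lambda q,i:(q-P[i][0])[0]*P[i][1][1]-(q-P[i][0])[1]*P[i][1][0]
    def solve(zfix=None):
        if zfix: 
            q=lambda x:np.array([x,zfix]); x=fsolve(lambda x:cr(q(x[0]),0)+cr(q(x[0]),3),[mid[v]@ex])[0];return q(x),abs(cr(q(x),0))
        q=fsolve(lambda q:[abs(cr(q,0))-10,abs(cr(q,3))-10],[mid[v]@ex,85]);return q,10
    for zf in (None,85):
        q,rr=solve(zf);ang=[]
        for i in (1,2):
            c,d=P[i];b=(c-q)@d;t=-b-np.sqrt(b*b-(c-q)@(c-q)+rr*rr);w=c+t*d-q;ang.append(np.arctan2(w[0],w[1]))
        print(v,zf,q,rr,"edges",np.round(ang,3),"tilt to +x",np.mean(ang),"span",ang[0]-ang[1])
# head
o=mid[140]
for uv in [(301.8,204)]:
    c,d=ray(p,uv);c2=np.array([(c-o)@ex,c[2]-85]);d2=np.array([d@ex,d[2]])
    A=d2@d2;B=c2@d2;C=c2@c2-54**2;t=(-B-np.sqrt(B*B-A*C))/A;h=c+t*d;w=c2+t*d2;th=np.arctan2(-w[0],w[1]);print("head",h,"lean",th)
n=-np.sin(th)*ex+np.cos(th)*np.array([0,0,1]);tt=np.cross(a,n)
E=[]
for uv in [(295,177.3),(314.5,231.8)]:
    c,d=ray(p,uv);E.append(c+d*((h-c)@n)/(d@n))
e=E[1]-E[0];print("bar",E,np.linalg.norm(e),"along",e@a,"tang",e@tt,"ang",np.arctan2(e@tt,e@a))
E
```

```text
axis dir [0.05617057 0.99842119 0.        ] {140: array([ 573.37000189, -122.75153427,   85.        ]), 225: array([577.48880853, -49.54053661,  85.        ]), 158: array([ 574.26819647, -108.35481422,   85.        ])}
140 None [579.37909846  85.52329869] 10 edges [ 0.93  -0.403] tilt to +x 0.26347586210570906 span 1.3321567059556458
140 85 [579.36906803  85.        ] 10.022856445834842 edges [ 0.93  -0.403] tilt to +x 0.2634758621057225 span 1.332156705955643
225 None [579.40879716  87.06617551] 10 edges [ 0.901 -0.42 ] tilt to +x 0.24051744604985353 span 1.3219631242229237
225 85 [579.36919446  85.        ] 10.090857930751348 edges [ 0.901 -0.42 ] tilt to +x 0.2405174460498886 span 1.3219631242229701
158 None [579.44567043  84.40136632] 10 edges [ 0.935 -0.414] tilt to +x 0.2605958474346174 span 1.3492031223685286
158 85 [579.45691569  85.        ] 9.973980604177559 edges [ 0.935 -0.414] tilt to +x 0.2605958474345894 span 1.3492031223684824
head [547.44479732 -85.67785326 131.19374825] lean 0.5443969209215679
bar [array([ 553.30544154, -105.42346616,  135.40779824]), array([536.00013304, -61.37130688, 123.44924241])] 48.8167337813362 along 43.01056002997633 tang -23.090370784932254 ang -0.4926939533859268
```

```bash
cat >> h.py <<'E'
from scipy.spatial.transform import Rotation as Ro
a=np.array([.0561,.9984,0]);a/=np.linalg.norm(a);ex=np.cross(a,[0,0,1]);O=np.array([575.4,-85.7,85.])
def pose(th,phi,r,along=0):
    n=-np.sin(th)*ex+np.cos(th)*np.array([0,0,1]);tt=np.cross(a,n)
    x=-(np.cos(phi)*a+np.sin(phi)*tt);z=-n
    return O+r*n+along*a,Ro.from_matrix(np.c_[x,np.cross(z,x),z])
def delta(pos,rot):
    s=arm.read_state();r0=Ro.from_quat(s["ee_rot"])
    return (r0.inv().apply(pos-s["position"])).round(1),(r0.inv()*rot).as_rotvec().round(3)
def cur():
    s=arm.read_state();r0=Ro.from_quat(s["ee_rot"]);d=s["position"]-O;z=r0.as_matrix()[:,2];x=r0.as_matrix()[:,0]
    th=np.arctan2(z@ex,-z[2]);tt=np.cross(a,-z)
    print("lean",round(th,3),"phi",round(np.arctan2(-x@tt,-x@a),3),"pos lean",round(np.arctan2(-d@ex,d[2]),3),"r",round(np.hypot(d@ex,d[2]),1),"along",round(d@a,1))
    print("t",round(s["clock"],2),"F tool",r0.inv().apply(s["contact_force"]).round(2),"T tool",r0.inv().apply(s["wrist_torque"]).round(3),"w",round(s["gripper_width"],1),"g",round(s["grasp_force"],1),"J",s["joints"].round(3))
E
python3 - <<'E'
from h import *
cur();print(delta(*pose(.58,-.45,120)))
E
```

```text
lean 0.002 phi -0.057 pos lean -0.001 r 87.1 along 11.5
t 0.82 F tool [-0.36 -0.45  0.71] T tool [-0.002 -0.008 -0.002] w 85.1 g 0.0 J [ 0.151  0.358 -0.191  0.    -1.02  -0.15 ]
(array([  7.7,  66.4, -13.4]), array([ 0.563,  0.146, -0.382]))
```

Emit:
servo_tool(rows=[[[85,2,17,-13,0.14,0.04,-0.1],[85,4,33,-13,0.28,0.07,-0.19],[85,6,50,-13,0.42,0.11,-0.28],[85,8,66,-13,0.563,0.146,-0.38],[85,8,66,-13,0.563,0.146,-0.38],[85,8,66,-13,0.563,0.146,-0.38],[85,8,66,-13,0.563,0.146,-0.38]]])

```text
clock: 1.7
position: [511.4, -86.1, 202.8]
ee_rot: [0.8, -0.534, 0.233, -0.144]
contact_force: [-0.7, -0.1, 0.9]
gripper_width: 84.8
grasp_force: 0.0
```

```bash
python3 - <<'E'
from h import *
import pickle
cur()
p=arm.camera_params("wrist");im=arm.get_image("wrist")[:,:,::-1].copy();cv2.imwrite("pics/w3.png",im);pickle.dump(p,open("w3.pkl","wb"))
cv2.imwrite("pics/w3b.png",cv2.resize(im,None,fx=1.5,fy=1.5,interpolation=cv2.INTER_CUBIC))
E
```

```text
lean 0.555 phi -0.448 pos lean 0.497 r 134.0 along -4.0
t 1.7 F tool [ 0.04  0.13 -1.09] T tool [-0.893 -0.466  0.006] w 84.8 g 0.0 J [ 0.142  0.004 -0.888  0.625 -0.16  -0.339]
```

View pics/w3b.png

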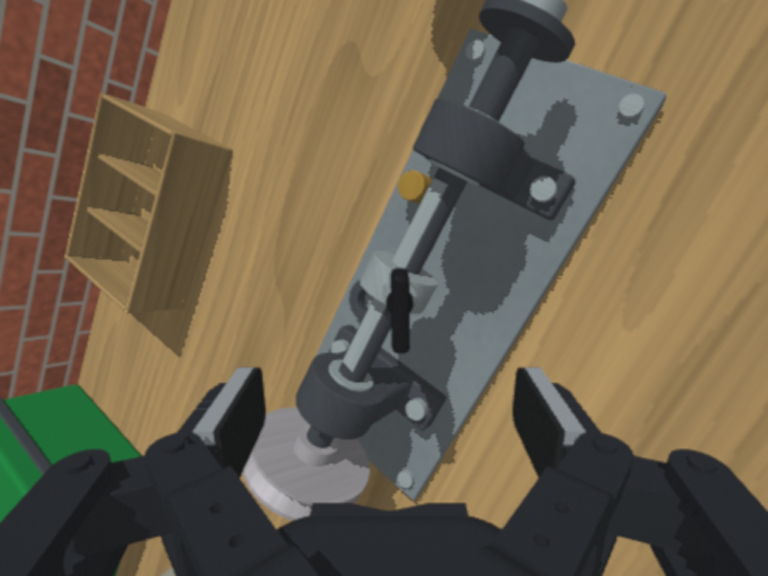

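The view looks nearly along the screw. The bar is edge-on with its long axis vertical in the picture, from (398,268) to (402,350) in the enlarged image, so phi ≈ -0.45 is about right. J5 is at its limit, so I'll straddle the head at a smaller lean and let the closing pads swing the collar upright.

```bash
python3 - <<'E'
from h import *
import pickle
p=pickle.load(open("w3.pkl","rb"))
im=cv2.imread("pics/w3.png");m=(im.max(2)<42).astype(np.uint8);m[:170]=0;m[240:]=0;m[:,:245]=0;m[:,290:]=0
n,l,s,c=cv2.connectedComponentsWithStats(m);i=1+s[1:,4].argmax();print(s[i],c[i])
pts=cv2.findNonZero((l==i).astype(np.uint8));print(cv2.minAreaRect(pts))
for uv in [c[i],(267,202)]:
    c0,d=ray(p,uv);c2=np.array([(c0-O)@ex,c0[2]-85]);d2=np.array([d@ex,d[2]])
    A=d2@d2;B=c2@d2;C=c2@c2-54**2;t=(-B-np.sqrt(B*B-A*C))/A;w=c2+t*d2;h=c0+t*d;th=np.arctan2(-w[0],w[1]);print("head",h,"lean",th,"along",(h-O)@a)
nn=-np.sin(th)*ex+np.cos(th)*np.array([0,0,1]);tt=np.cross(a,nn)
top=O+nn*65+a*((h-O)@a);E=[]
for uv in [(265.5,179),(267.5,233)]:
    c0,d=ray(p,uv);E.append(c0+d*((top-c0)@nn)/(d@nn))
e=E[1]-E[0];print(np.linalg.norm(e),"phi",np.arctan2(e@tt,e@a),"mid along",((E[0]+E[1])/2-O)@a)
print(delta(*pose(.3,-.45,100,0)))
E
```

```text
[258 180  17  55 642] [266.30529595 206.894081  ]
((266.0, 207.0), (54.0, 16.0), 90.0)
head [546.84516066 -85.35083059 130.84833814] lean 0.5566245016565876 along -1.2533472229540765
head [547.78466266 -89.501454   131.55650536] lean 0.5312835027408563 along -5.344726336714849
44.993225570072156 phi -0.48988032255565994 mid along -5.0776857565044295
(array([  4.4, -17.8,  36.8]), array([-0.234, -0.101, -0.001]))
```

Emit:
servo_tool(rows=[[[85,2,-9,10,-0.12,-0.05,0],[85,4,-18,30,-0.234,-0.1,-0.01],[85,6,-18,37,-0.234,-0.1,-0.02],[85,6,-18,37,-0.234,-0.1,-0.02],[85,6,-18,37,-0.234,-0.1,-0.02]]])

```text
clock: 2.38
position: [543.5, -86.5, 179.2]
ee_rot: [0.827, -0.542, 0.129, -0.072]
contact_force: [-0.8, 0.1, -0.2]
gripper_width: 85.1
grasp_force: 0.0
```

```bash
python3 - <<'E'
from h import *
cur();print(delta(*pose(.3,-.47,38,-2.5)))
E
```

```text
lean 0.297 phi -0.468 pos lean 0.326 r 99.4 along -2.6
t 2.38 F tool [-0.4   0.75 -0.07] T tool [-0.553 -0.281  0.031] w 85.1 g 0.0 J [ 0.175  0.174 -0.518  0.129 -0.595  0.139]
(array([ 0.9, -2.6, 61.4]), array([ 0.005, -0.003, -0.002]))
```

Emit:
servo_tool(rows=[[[85,1,-3,20,0,0,0],[85,1,-3,40,0,0,0],[85,1,-3,55,0,0,0],[85,1,-3,61,0,0,0],[85,1,-3,61,0,0,0],[60,1,-3,61,0,0,0],[45,1,-3,61,0,0,0],[45,1,-3,61,0,0,0]]])

```text
clock: 3.38
position: [565.8, -87.2, 123.0]
ee_rot: [0.827, -0.542, 0.13, -0.073]
contact_force: [0.6, 0.6, -0.3]
gripper_width: 45.2
grasp_force: 0.0
```

```bash
python3 - <<'E'
from h import *
cur()
im=arm.get_image("wrist")[:,:,::-1].copy();cv2.imwrite("pics/w4.png",im)
E
```

```text
lean 0.299 phi -0.468 pos lean 0.246 r 39.1 along -2.0
t 3.38 F tool [-0.33 -0.71  0.41] T tool [-0.486 -0.289 -0.002] w 45.2 g 0.0 J [ 0.164  0.282 -0.554  0.159 -0.449  0.115]
```

View pics/w4.png

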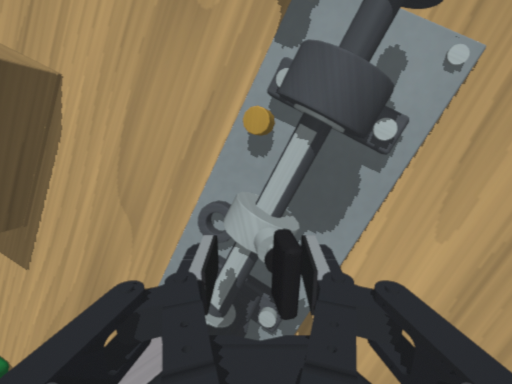

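The bar at about (287,275) sits between the fingers, near the -x pad. Closing now.

Emit:
servo_tool(rows=[[[30,0,-2,0,0,0,0],[20,0,-2,0,0,0,0],[12,0,-2,0,0,0,0],[4,0,-2,0,0,0,0],[4,0,-2,0,0,0,0],[4,0,-2,0,0,0,0],[4,0,-2,0,0,0,0]]])

```text
clock: 4.3
position: [564.5, -88.2, 121.8]
ee_rot: [0.827, -0.543, 0.128, -0.07]
contact_force: [-5.1, -8.0, 1.2]
gripper_width: 8.7
grasp_force: 59.7
```

```bash
python3 - <<'E'
from h import *
cur();print(delta(*pose(.03,-.47,38,-2.2)));print(delta(*pose(-.24,-.47,38,-2.2)))
E
```

```text
lean 0.292 phi -0.467 pos lean 0.284 r 38.4 along -3.1
t 4.3 F tool [ 5.55  7.36 -2.41] T tool [-2.002  0.872  0.013] w 8.7 g 59.7 J [ 0.163  0.284 -0.552  0.159 -0.456  0.114]
(array([ 3.4, -8.9,  1.6]), array([-0.23 , -0.125, -0.004]))
(array([  7.7, -17.4,   5.6]), array([-0.471, -0.246, -0.005]))
```

Gripped. Now I swing the collar along the arc in steps toward lean -0.24.

```bash
python3 - <<'E'
from h import *
for l in (.2,.1,0,-.08,-.16,-.24): print(l,*delta(*pose(l,-.467,38.4,-3.4)))
E
```

```text
0.2 [ 1.7 -2.7  0.1] [-0.079 -0.048 -0.001]
0.1 [ 3.4 -6.1  0.7] [-0.168 -0.093 -0.001]
0 [ 5.1 -9.5  1.6] [-0.257 -0.138 -0.002]
-0.08 [  6.4 -12.1   2.6] [-0.329 -0.174 -0.002]
-0.16 [  7.6 -14.6   3.8] [-0.4   -0.21  -0.002]
-0.24 [  8.8 -17.    5.3] [-0.472 -0.246 -0.002]
```

Emit:
servo_tool(rows=[[[4,1.7,-2.7,0.1,-0.079,-0.048,0],[4,3.4,-6.1,0.7,-0.168,-0.093,0],[4,5.1,-9.5,1.6,-0.257,-0.138,0],[4,6.4,-12.1,2.6,-0.329,-0.174,0],[4,7.6,-14.6,3.8,-0.4,-0.21,0],[4,8.8,-17,5.3,-0.472,-0.246,0],[4,8.8,-17,5.3,-0.472,-0.246,0],[4,8.8,-17,5.3,-0.472,-0.246,0]]])

```text
clock: 5.3
position: [585.5, -89.5, 122.1]
ee_rot: [0.83, -0.544, -0.103, 0.059]
contact_force: [-1.8, -6.4, -4.3]
gripper_width: 9.2
grasp_force: 59.3
```

```bash
python3 - <<'E'
from h import *
import pickle
cur()
p=arm.camera_params("wrist");im=arm.get_image("wrist")[:,:,::-1].copy();cv2.imwrite("pics/w5.png",im);pickle.dump(p,open("w5.pkl","wb"))
c=im[90:384,130:400];cv2.imwrite("pics/c5.png",cv2.resize(c,None,fx=2,fy=2,interpolation=cv2.INTER_CUBIC))
print(delta(*pose(-.24,-.467,38.4,-3.4)))
E
```

```text
lean -0.239 phi -0.466 pos lean -0.272 r 38.5 along -3.2
t 5.3 F tool [5.68 3.26 4.56] T tool [-0.567  1.708 -0.012] w 9.2 g 59.3 J [ 0.102  0.542 -0.029 -0.04  -1.236  0.326]
(array([-0.4,  1.1,  0.1]), array([-0.002, -0.   , -0.001]))
```

View pics/c5.png

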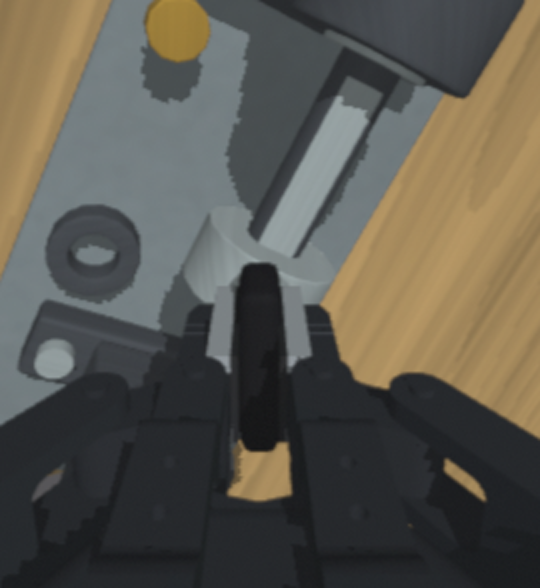

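The bar is held between the pads at crop (260,355). The flat strip shows above it, between the dark round bands. I re-measure the tilt from this view.

```bash
python3 - <<'E'
from h import *
im=cv2.imread("pics/w5.png");g=im.max(2)
for v in [160,175,190]:print(v,255,g[v,255:325].tolist())
E
```

```text
160 255 [81, 81, 81, 79, 80, 80, 80, 80, 81, 81, 80, 81, 81, 80, 80, 80, 81, 81, 81, 81, 79, 70, 58, 57, 61, 62, 64, 67, 69, 73, 88, 130, 157, 161, 161, 162, 163, 163, 163, 162, 162, 161, 161, 160, 162, 162, 162, 161, 160, 161, 161, 159, 153, 124, 84, 67, 62, 73, 106, 123, 124, 125, 125, 125, 125, 124, 125, 125, 125, 125]
175 255 [80, 80, 81, 80, 80, 80, 79, 79, 79, 80, 80, 80, 79, 69, 57, 57, 59, 62, 64, 66, 68, 73, 93, 133, 156, 161, 161, 162, 162, 163, 162, 161, 161, 161, 159, 160, 161, 162, 161, 160, 159, 159, 160, 158, 146, 114, 78, 64, 65, 72, 77, 83, 103, 121, 126, 127, 126, 127, 126, 126, 126, 125, 125, 125, 125, 125, 125, 125, 125, 125]
190 255 [81, 80, 81, 81, 80, 69, 58, 56, 59, 62, 64, 67, 69, 73, 93, 134, 158, 161, 160, 162, 162, 163, 162, 160, 160, 160, 159, 160, 162, 162, 161, 159, 158, 159, 160, 156, 132, 95, 69, 63, 66, 74, 79, 81, 87, 109, 124, 126, 126, 127, 127, 127, 126, 127, 127, 127, 127, 127, 128, 127, 126, 126, 126, 126, 122, 147, 169, 175, 177, 179]
```

```bash
python3 - <<'E'
from h import *
import pickle
p=pickle.load(open("w5.pkl","rb"))
for v,r in {160:(276.1,285.7,308.3,312.6),175:(268,277.6,300.1,303.9),190:(260,269.6,291.6,295.6)}.items():
    P=[]
    for u in r:
        c,d=ray(p,(u,v));d2=np.array([d@ex,d[2]]);P.append((np.array([(c-O)@ex,c[2]-85]),d2/np.linalg.norm(d2)))
    from scipy.optimize import fsolve
    cr=lambda q,i:(q-P[i][0])[0]*P[i][1][1]-(q-P[i][0])[1]*P[i][1][0]
    x=fsolve(lambda x:cr([x[0],0],0)+cr([x[0],0],3),[0.])[0];q=np.array([x,0]);rr=abs(cr(q,0));ang=[]
    for i in (1,2):
        c,d=P[i];b=(c-q)@d;t=-b-np.sqrt(b*b-(c-q)@(c-q)+rr*rr);w=c+t*d-q;ang.append(np.arctan2(w[0],w[1]))
    print(v,x,rr,np.round(ang,3),np.mean(ang))
E
```

```text
160 0.22205762519243494 10.162322526013611 [ 0.895 -0.4  ] 0.2473096689093492
175 0.3421252573506674 10.157697127482564 [ 0.884 -0.437] 0.22381679203167762
190 0.3098682607951241 10.239442717619994 [ 0.879 -0.416] 0.2315398382329375
```

```bash
python3 - <<'E'
from h import *
import pickle
p=pickle.load(open("w5.pkl","rb"));s=arm.read_state();r0=Ro.from_quat(s["ee_rot"])
for r in (65,60):
  E=[]
  for uv in [(260,221),(260,314)]:
    c,d=ray(p,uv);c=r0.inv().apply(c-s["position"]);d=r0.inv().apply(d);E.append(c+d*((-(r-38.5))-c[2])/d[2])
  print(r,E)
im=cv2.imread("pics/w5.png").max(2);print(im[212:230,260].tolist(),im[305:325,260].tolist())
E
```

```text
65 [array([ 27.9604352 ,   0.36746485, -26.5       ]), array([-21.22364674,   0.40807807, -26.5       ])]
60 [array([ 25.81012694,   0.38858232, -21.5       ]), array([-25.4976883,   0.4309492, -21.5      ])]
[146, 140, 139, 139, 139, 139, 139, 140, 140, 84, 39, 31, 31, 30, 32, 31, 32, 32] [25, 26, 26, 25, 23, 24, 26, 24, 26, 25, 64, 156, 174, 173, 170, 166, 162, 159, 157, 157]
```

Tilt ≈0.235 and the collar now leans about -0.25, so it is square. I nudge 1 mm and twist clockwise 1.0 rad, which is below the earliest contact.

Emit:
servo_tool(rows=[[[4,0,1,0,0,0,0],[4,0,1,0,0,0,0.17],[4,0,1,0,0,0,0.34],[4,0,1,0,0,0,0.51],[4,0,1,0,0,0,0.68],[4,0,1,0,0,0,0.85],[4,0,1,0,0,0,1.0],[4,0,1,0,0,0,1.0],[4,0,1,0,0,0,1.0]]])

```text
clock: 6.48
position: [583.4, -89.3, 122.6]
ee_rot: [-0.468, 0.876, 0.063, -0.102]
contact_force: [-5.1, -4.5, -2.0]
gripper_width: 9.1
grasp_force: 59.5
```

```bash
python3 - <<'E'
from h import *
cur();print(delta(*pose(-.24,.53,38.4,-3.2)))
E
```

```text
lean -0.241 phi 0.534 pos lean -0.214 r 38.5 along -3.2
t 6.47 F tool [6.26 1.23 3.05] T tool [0.146 1.227 0.021] w 9.1 g 59.5 J [ 0.102  0.539 -0.032 -0.041 -1.237 -0.674]
(array([-0.5, -0.9,  0.1]), array([ 0.001,  0.001, -0.004]))
```

Emit:
servo_tool(rows=[[[4,-0.5,-0.5,0,0,0,0.1],[4,-0.5,-0.5,0,0,0,0.2],[4,-0.5,-0.5,0,0,0,0.2],[4,-0.5,-0.5,0,0,0,0.2]]])

```text
clock: 6.98
position: [583.3, -89.0, 122.6]
ee_rot: [-0.378, 0.918, 0.053, -0.109]
contact_force: [-6.1, -4.0, -0.9]
gripper_width: 9.0
grasp_force: 59.7
```

```bash
cat > tq.py <<'E'
from h import *
T=[]
for i in range(3):
    arm.get_image("side");s=arm.read_state();T.append(Ro.from_quat(s["ee_rot"]).inv().apply(s["wrist_torque"])[2])
cur();print("Tz",np.round(T,3))
E
python3 tq.py
```

```text
lean -0.243 phi 0.733 pos lean -0.21 r 38.5 along -2.9
t 7.12 F tool [6.63 1.24 1.54] T tool [-0.11   1.472 -0.127] w 8.6 g 59.7 J [ 0.102  0.54  -0.031 -0.041 -1.24  -0.874]
Tz [-0.116 -0.065 -0.127]
```

Emit:
servo_tool(rows=[[[4,0,0,0,0,0,0.1],[4,0,0,0,0,0,0.2],[4,0,0,0,0,0,0.2],[4,0,0,0,0,0,0.2]]])

```text
clock: 7.62
position: [583.1, -88.7, 122.7]
ee_rot: [-0.284, 0.951, 0.042, -0.114]
contact_force: [-6.1, -2.3, -0.1]
gripper_width: 8.8
grasp_force: 59.8
```

```bash
python3 tq.py
```

```text
lean -0.243 phi 0.933 pos lean -0.205 r 38.5 along -2.6
t 7.78 F tool [6.52 1.24 1.32] T tool [-0.217  1.441 -0.089] w 8.7 g 59.8 J [ 0.103  0.54  -0.031 -0.042 -1.24  -1.074]
Tz [-0.051 -0.094 -0.089]
```

Emit:
servo_tool(rows=[[[4,0,0,0,0,0,0.1],[4,0,0,0,0,0,0.2],[4,0,0,0,0,0,0.2],[4,0,0,0,0,0,0.2]]])

```text
clock: 8.28
position: [583.0, -88.3, 122.7]
ee_rot: [-0.188, 0.975, 0.031, -0.117]
contact_force: [-6.5, -1.4, 0.3]
gripper_width: 8.7
grasp_force: 59.8
```

```bash
python3 tq.py;python3 -c "
from h import *
im=arm.get_image('wrist')[:,:,::-1];cv2.imwrite('pics/w6.png',im)"
```

```text
lean -0.243 phi 1.133 pos lean -0.202 r 38.5 along -2.2
t 8.43 F tool [7.15 1.47 0.89] T tool [-0.284  1.491 -0.119] w 8.9 g 59.8 J [ 0.103  0.54  -0.031 -0.042 -1.24  -1.274]
Tz [-0.049 -0.162 -0.119]
```

View pics/w6.png

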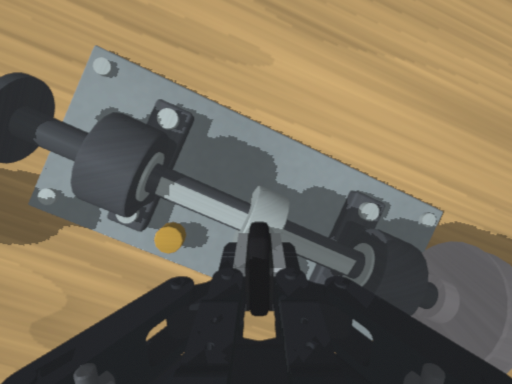

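The bar turns with the gripper and is still held, at (259,270). Free-running torque is about -0.1 N m. I continue in steps.

Emit:
servo_tool(rows=[[[4,-0.5,0,0,0,0,0.1],[4,-0.5,0,0,0,0,0.2],[4,-0.5,0,0,0,0,0.2],[4,-0.5,0,0,0,0,0.2]]])

```text
clock: 8.98
position: [583.0, -87.9, 122.8]
ee_rot: [-0.09, 0.988, 0.019, -0.12]
contact_force: [-6.8, -0.5, 1.6]
gripper_width: 8.9
grasp_force: 59.9
```

```bash
sed -i 's/range(3)/range(8)/; s/print("Tz",/print("mean",np.mean(T).round(3),"Tz",/' tq.py; python3 tq.py
```

```text
lean -0.244 phi 1.333 pos lean -0.201 r 38.5 along -1.8
t 9.38 F tool [ 7.66  1.45 -0.02] T tool [-0.251  1.753 -0.17 ] w 9.0 g 59.9 J [ 0.103  0.54  -0.03  -0.043 -1.242 -1.474]
mean -0.165 Tz [-0.154 -0.164 -0.151 -0.221 -0.16  -0.156 -0.143 -0.17 ]
```

Emit:
servo_tool(rows=[[[4,0,0,0,0,0,0.1],[4,0,0,0,0,0,0.2],[4,0,0,0,0,0,0.2],[4,0,0,0,0,0,0.2]]])

```text
clock: 9.88
position: [583.0, -87.5, 122.8]
ee_rot: [0.009, 0.993, 0.007, -0.122]
contact_force: [-6.9, 1.2, 1.7]
gripper_width: 8.7
grasp_force: 60.0
```

```bash
python3 tq.py
```

```text
lean -0.244 phi 1.532 pos lean -0.201 r 38.6 along -1.3
t 10.28 F tool [ 7.7   0.46 -0.46] T tool [-0.258  1.865 -0.195] w 8.7 g 60.0 J [ 0.104  0.54  -0.03  -0.043 -1.242 -1.674]
mean -0.216 Tz [-0.306 -0.229 -0.196 -0.225 -0.158 -0.209 -0.212 -0.195]
```

Emit:
servo_tool(rows=[[[4,0,0,0,0,0,0.08],[4,0,0,0,0,0,0.15],[4,0,0,0,0,0,0.15],[4,0,0,0,0,0,0.15]]])

```text
clock: 10.78
position: [583.1, -87.1, 122.8]
ee_rot: [0.083, 0.989, -0.002, -0.122]
contact_force: [-6.9, 1.8, 2.2]
gripper_width: 8.6
grasp_force: 60.1
```

```bash
python3 tq.py
```

```text
lean -0.244 phi 1.681 pos lean -0.202 r 38.7 along -1.0
t 11.18 F tool [ 8.4   1.22 -0.06] T tool [-0.188  2.024 -0.335] w 9.0 g 60.1 J [ 0.104  0.54  -0.03  -0.044 -1.242 -1.823]
mean -0.322 Tz [-0.305 -0.34  -0.311 -0.32  -0.296 -0.352 -0.32  -0.335]
```

Emit:
servo_tool(rows=[[[4,0,0,0,0,0,0.1],[4,0,0,0,0,0,0.1],[4,0,0,0,0,0,0.1]]])

```text
clock: 11.55
position: [583.1, -86.9, 122.9]
ee_rot: [0.132, 0.984, -0.008, -0.122]
contact_force: [-7.4, 3.1, 2.2]
gripper_width: 8.8
grasp_force: 60.1
```

```bash
python3 tq.py
```

```text
lean -0.244 phi 1.782 pos lean -0.203 r 38.7 along -0.8
t 11.95 F tool [ 8.6   0.92 -0.89] T tool [-0.152  1.985 -0.257] w 9.1 g 60.1 J [ 0.105  0.54  -0.03  -0.044 -1.242 -1.923]
mean -0.293 Tz [-0.281 -0.282 -0.311 -0.278 -0.304 -0.326 -0.302 -0.257]
```

Emit:
servo_tool(rows=[[[4,0,0,0,0,0,0.08],[4,0,0,0,0,0,0.08],[4,0,0,0,0,0,0.08],[4,0,0,0,0,0,0.08]]])

```text
clock: 12.45
position: [583.2, -86.7, 122.9]
ee_rot: [0.171, 0.978, -0.013, -0.121]
contact_force: [-7.7, 4.1, 2.5]
gripper_width: 9.1
grasp_force: 60.2
```

```bash
python3 tq.py
```

```text
lean -0.244 phi 1.861 pos lean -0.205 r 38.7 along -0.6
t 12.85 F tool [8.39 0.15 0.59] T tool [-0.111  2.073 -0.307] w 8.9 g 60.2 J [ 0.105  0.54  -0.03  -0.044 -1.242 -2.003]
mean -0.35 Tz [-0.413 -0.334 -0.342 -0.349 -0.321 -0.337 -0.4   -0.307]
```

Excess torque is about 0.25 N m, roughly 0.5 rad past touch, so it is snug. I release and back off along the screw axis.

Emit:
servo_tool(rows=[[[15,0,0,0,0,0,0],[25,0,0,0,0,0,0],[35,0,0,0,0,0,0],[35,0,0,0,0,0,0],[35,0,0,-20,0,0,0],[35,0,0,-50,0,0,0],[35,0,0,-90,0,0,0],[35,0,0,-90,0,0,0],[35,0,0,-90,0,0,0]]])

```text
clock: 13.98
position: [607.9, -89.0, 210.6]
ee_rot: [0.172, 0.978, -0.012, -0.116]
contact_force: [-0.3, -0.1, -1.0]
gripper_width: 34.7
grasp_force: 0.0
```

```bash
python3 tq.py; python3 -c "
from h import *
im=arm.get_image('wrist')[:,:,::-1];cv2.imwrite('pics/w7.png',im)"
```

```text
lean -0.235 phi 1.862 pos lean -0.256 r 129.9 along -1.6
t 14.38 F tool [0.06 0.26 0.31] T tool [-0.095 -0.53  -0.016] w 35.0 g 0.0 J [ 0.098  0.503  0.141 -0.038 -1.44  -2.008]
mean -0.0 Tz [-0.057  0.03   0.044  0.013  0.012 -0.03   0.005 -0.016]
```

View pics/w7.png

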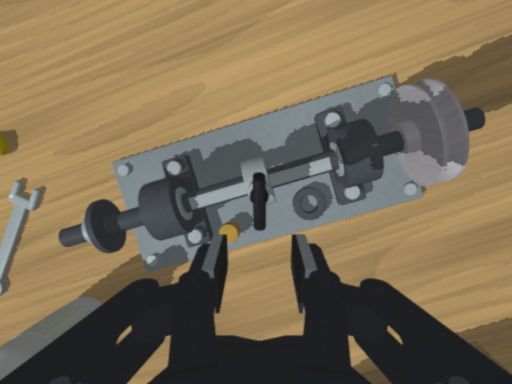

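The gripper is clear. The bar at (260,200) is still aligned with the tool, so it neither slipped nor unwound. The spare ring and bush are where they were.

```bash
python3 -c "
from bench import arm
print(arm.job_done())"
```

```text
the job is handed in; nothing more can be done
None
```

I turned the collar square to the flat, to within about 0.03 rad by measurement. I then tightened the screw to roughly 0.25 N m above free running (about 0.5 rad past touch), released it and handed the job in at about 14.4 s; the judge's verdict wasn't shown.

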